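# Lay out ramp-rail posts by height on the base bar

## Robot

A 7-joint arm with a two-finger parallel gripper is mounted at the origin on the work surface. World frame = base frame: x ahead of the robot, y to its left, z up, the work surface at z = 0. Lengths are in mm, angles in degrees, forces in N, time in s.
With the tool pointing down it reaches from about 425 to 950 mm from the base axis. Payload 4.7 kg.
Tool frame: the origin (TCP) lies midway between the tips of the shut fingers; the grasp point (between the pads) lies behind it (ctrl.pinch_z is the z of the grasp point in the tool frame, in mm); z points along the fingers, y is the direction in which the jaws open and shut (so a half turn about z gives the same grasp; the last joint's range is limited). The gripper opens to 85 mm and grips with 20 to 120 N. Pads are 22 mm wide; open, the fingers measure 114 mm over their backs; the gripper's body (76 mm by 85 mm) begins 54 mm behind the grasp point. The pads swing forward as they close: fully open they stand 13 mm farther back than shut.
Start: joints at [-78.891, 26.849, -2.785, 87.806, 1.381, 65.374, -4.715], TCP at [149.106, 658.343, 231.335] pointing down, gripper open.
Joint ranges: [-148.3, 148.3], [-19.14, 114.17], [-79.39, 73.82], [5.75, 140.21], [-59.74, 239.74], [12.07, 113.84], [-152.46, 152.46]. Speed limits (degrees/s): [147.25, 147.25, 180, 180, 180, 180, 180].

## Interface

Orientations are given as a 3x3 rotation matrix whose columns are the frame's x, y, z axes.
In Python, from cell import ctrl gives the robot as it stands.
- The arm moves only by the shell command python3 -m handwheel 'ROWS'. ROWS is JSON, a list of rows, each a list of 7 numbers: the shift along the tool's x, y, z in units of 300 mm (1.0 is 300 mm), then the turn, a rotation vector about the tool's x, y, z in units of pi rad (1.0 is pi rad), then the gripper command: -1 is fully open, 1 is shut, values between are in proportion. A call has 1 to 8 rows; each row is the pose to reach, as a shift and turn from the pose commanded when the call began, along the tool's axes at that moment, turning the shorter way round; what a row does not reach only later rows make up. A row lasts 1/10 s, in which the tool goes at most 50 mm and 8.59 degrees, less where a joint would pass 70% of its speed; a pose out of reach is approached as far as the arm can. A call with a number of a shift or a turn outside -1 to 1 is refused whole. A call with a gripper value outside its range is refused whole. The fingers move at their own pace and stop on an object; the grip force is fixed at half the most. Time passes only in rows, so rows that repeat a pose let the fingers close. It gives the time, the measured TCP pose, the force and the opening at its end, in the units of the state.
- ctrl.get_state(): the state, without advancing time (a new reading comes with each control period).
- ctrl.grab_frame(name): name is "scene" or "side" or "wrist"; returns (picture, depth): 400x640x3 uint8, red, green, blue; 400x640 float32, mm along the optical axis (not along the pixel's ray), 0 where there is no reading.
- ctrl.get_calibration(name): a dict with "fx", "fy", "cx", "cy" (pixels), "pose" (4x4, takes a point from camera to world coordinates). Camera axes: x right, y down, z forward; pixel columns grow to the right and rows downward; lengths in mm; the calibration is good to about 2 mm. A picture is of the moment at which its call begins: read the wrist's pose just before it. get_calibration takes no time and is no camera call; for the wrist camera it gives the pose at the moment of the call.
- ctrl.hand_in(): hands the job in, once; it reports no verdict.
The state is a dict: "time": time; "q": joint angles; "joint_vel": joint speeds; "tau": joint torques, N m; "position": TCP position; "ee_rot": TCP orientation; "force": force on the tool from outside, world axes, zero at the start; "moment": the same for the moment, N m; "opening": finger opening in mm.
Only numpy, scipy, OpenCV 4.12 (cv2) and the standard library are available. Lean on these libraries where they do the work, as an engineer would, in place of code of your own. Each camera call takes 0.05 s, during which the arm holds its last target. There are 200 camera calls.

## Task

Set out the four pipe posts for a sloping ramp rail ready for tacking: stand each one upright and centred on its own ring mark on the grey base bar, in order of height, with the shortest next to the end stop and the tallest farthest from it. Leave the black jar standing where it is.

Things in the scene. Friction and masses are not known exactly. Their poses are not given: they have to be found in the camera images.
- post_A: the shortest of four loose pieces of plain steel pipe, 40 mm tall, 34 mm outside diameter, 27 mm bore, about 84 g, standing upright on the table. Origin at the centre of its underside, z up along its axis.
- post_B: the second shortest of four loose pieces of plain steel pipe, 55 mm tall, 34 mm outside diameter, 27 mm bore, about 116 g, standing upright on the table. Origin at the centre of its underside, z up along its axis.
- post_C: the second tallest of four loose pieces of plain steel pipe, 70 mm tall, 34 mm outside diameter, 27 mm bore, about 147 g, standing upright on the table. Origin at the centre of its underside, z up along its axis.
- post_D: the tallest of four loose pieces of plain steel pipe, 85 mm tall, 34 mm outside diameter, 27 mm bore, about 178 g, standing upright on the table. Origin at the centre of its underside, z up along its axis.
- bar: fixed flat dark grey base bar lying on the table, 330 mm long (along its own x), 60 mm wide, 8 mm thick, with an upright steel end stop plate (8 mm thick, 60 mm wide, rising to 48 mm above the table) at its -x end only. Origin at the centre of its underside, z up. It may point in any direction.
- mark_1: white ring mark with a small centre cross painted flat on the top of the bar, the one next to the end stop; 48 mm outside, 39 mm inside diameter. Origin at its centre, on the bar's top face (8 mm above the table), z up. Neighbouring marks are 64 to 84 mm apart along the bar, and mark 1 is about 46 mm from the stop.
- mark_2: white ring mark with a small centre cross painted flat on the top of the bar, second from the end stop; 48 mm outside, 39 mm inside diameter. Origin at its centre, on the bar's top face (8 mm above the table), z up. Neighbouring marks are 64 to 84 mm apart along the bar, and mark 1 is about 46 mm from the stop.
- mark_3: white ring mark with a small centre cross painted flat on the top of the bar, third from the end stop; 48 mm outside, 39 mm inside diameter. Origin at its centre, on the bar's top face (8 mm above the table), z up. Neighbouring marks are 64 to 84 mm apart along the bar, and mark 1 is about 46 mm from the stop.
- mark_4: white ring mark with a small centre cross painted flat on the top of the bar, farthest from the end stop; 48 mm outside, 39 mm inside diameter. Origin at its centre, on the bar's top face (8 mm above the table), z up. Neighbouring marks are 64 to 84 mm apart along the bar, and mark 1 is about 46 mm from the stop.
- tin: loose round black jar of paste, 52 mm diameter, 62 mm tall, 300 g, standing among the pipe pieces; to be left alone. Origin at the centre of its underside, z up. (Also among the pipe pieces: a small aluminium angle offcut, 36 x 36 x 42 mm, and a square brass nut, 36 x 36 x 18 mm; all these and the pipe pieces stand at least 75 mm apart, centre to centre.)
Mind the look-alikes: they are no part of the job. What is shaped like the post_B but green or purple is not meant.

How it is judged:
By the outcome, as a careful person would: the job done as asked, in the order asked, and still so for the second after the job is handed in, with the robot touching nothing.
It also fails if it takes over 128 s, if anything falls off the work surface, if the arm or the gripper's body presses on something with over 40 N, if the wrist force passes 120 N, or if a joint passes its speed limit or range.

## Working session

There is one attempt and no reset: what is moved stays moved. The work goes in short steps, Python scripts to look and compute and a shell command to move; the robot and the scene stay as the last step left them, time stands still between calls to the robot, and variables do not carry over. Pictures are saved under pics/ and viewed, about 12 in all and at most 16, crops included, and the job is handed in when it is done.

```bash
ls; mkdir -p pics
python3 - <<'E'
from cell import ctrl
import cv2,numpy as np,pickle
s=ctrl.get_state();print(s,ctrl.pinch_z)
for n in("scene","side","wrist"):
    c=ctrl.get_calibration(n);p,d=ctrl.grab_frame(n)
    pickle.dump((p,d,c),open(f'pics/{n}0.pkl','wb'))
    cv2.imwrite(f'pics/{n}0.png',p[:,:,::-1]);print(n,c)
E
```

```text
pics
{'time': 0.0, 'q': array([-78.88837029,  26.89628893,  -2.782676  ,  87.87267974,
         1.38096354,  65.37532954,  -4.71550111]), 'joint_vel': array([ 0.04081789,  0.14104827,  0.05362732, -0.01541059,  0.04463623,
       -0.02067259,  0.05698814]), 'tau': array([ 1.44007197e-03, -5.10311902e+01, -4.64911689e-02, -2.37710005e+01,
        1.05814752e-02,  7.33234745e-03, -6.51093472e-07]), 'position': array([149.05083117, 657.74726056, 230.28101475]), 'ee_rot': array([[-9.75276284e-01,  2.20988804e-01, -3.42872745e-04],
       [ 2.20989054e-01,  9.75274433e-01, -1.90223194e-03],
       [-8.59769391e-05, -1.93097282e-03, -9.99998132e-01]]), 'force': array([-0.00476155,  0.37106384,  0.15980012]), 'moment': array([-0.0732809 , -0.01658189, -0.03983229]), 'opening': 85.39783829273108} -18.700000000000003
scene {'fx': 428.7133404448758, 'fy': 428.7133404448758, 'cx': 320.6012776247446, 'cy': 195.3292581940046, 'pose': array([[-4.99116782e-02,  8.44263805e-01, -5.33598587e-01,
         1.07815663e+03],
       [ 9.98746565e-01,  4.42013000e-02, -2.34849936e-02,
         9.96792221e+
[... 389 characters left out ...]
6144e-01, -6.35308160e-01,  5.38951016e-01,
        -6.68451799e+02],
       [-9.75538835e-03, -6.41925718e-01, -7.66704770e-01,
         1.03489640e+03],
       [ 0.00000000e+00,  0.00000000e+00,  0.00000000e+00,
         1.00000000e+00]])}
wrist {'fx': 349.3068214056658, 'fy': 349.3068214056658, 'cx': 317.56039326763863, 'cy': 202.71015832076233, 'pose': array([[ 2.20632029e-01,  9.25311485e-01,  3.08415569e-01,
         7.10539803e+01],
       [ 9.75356232e-01, -2.08885107e-01, -7.10438737e-02,
         6.75436425e+02],
       [-1.31429333e-03,  3.16489601e-01, -9.48595069e-01,
         3.70889174e+02],
       [ 0.00000000e+00,  0.00000000e+00,  0.00000000e+00,
         1.00000000e+00]])}
```

View pics/scene0.png

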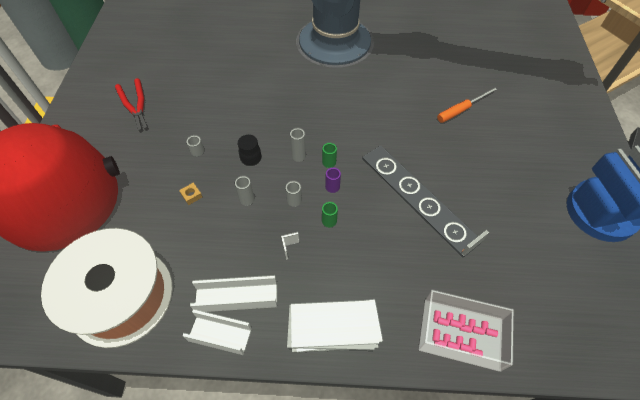

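View pics/side0.png

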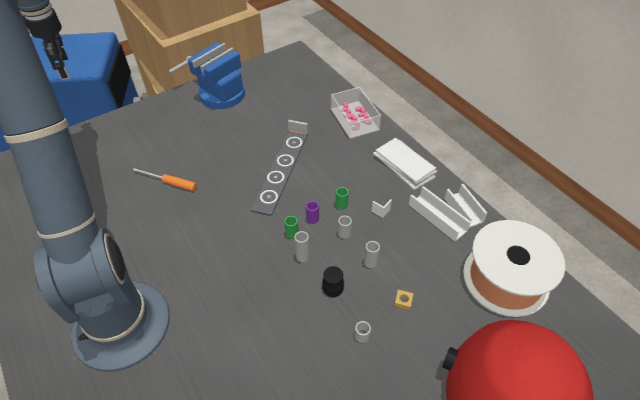

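The scene view shows four grey pipes at (195,146), (298,145), (244,191) and (293,194). The green and purple look-alikes are at (330,155), (330,214) and (333,180), and they are excluded by colour. The jar is at (249,150). The bar runs from (375,155) to (475,245), with the stop at lower right (478,239), so mark 1 is at (455,232).

```bash
cat > h.py <<'E'
import numpy as np,cv2,pickle
from cell import ctrl
def grab(n,save=None):
    c=ctrl.get_calibration(n);p,d=ctrl.grab_frame(n)
    if save: cv2.imwrite(f'pics/{save}.png',p[:,:,::-1])
    return p,d,c
def onplane(c,uv,z):
    uv=np.atleast_2d(np.asarray(uv,float));T=c['pose']
    r=np.c_[(uv[:,0]-c['cx'])/c['fx'],(uv[:,1]-c['cy'])/c['fy'],np.ones(len(uv))]@T[:3,:3].T
    return T[:3,3]+r*((z-T[2,3])/r[:,2])[:,None]
def cloud(d,c):
    v,u=np.mgrid[:d.shape[0],:d.shape[1]]
    P=np.stack([(u-c['cx'])/c['fx']*d,(v-c['cy'])/c['fy']*d,d],-1)@c['pose'][:3,:3].T+c['pose'][:3,3]
    P[d==0]=np.nan
    return P
def proj(c,P):
    q=(np.atleast_2d(P)-c['pose'][:3,3])@c['pose'][:3,:3]
    return np.c_[q[:,0]/q[:,2]*c['fx']+c['cx'],q[:,1]/q[:,2]*c['fy']+c['cy']]
def rings(p,c,z=8,dia=(44,52)):
    """centres of white ring outlines on plane z: outer contour -> plane -> circle"""
    m=((p.min(2)>150)).astype(np.uint8);out=[]
    for k in cv2.findContours(m,cv2.RETR_EXTERNAL,cv2.CHAIN_APPROX_NONE)[0]:
        if len(k)<25: continue
        w=onplane(c,k[:,0],z)[:,:2]
        (x,y),(a,b),_=cv2.fitEllipse((w-w.mean(0)).astype(np.float32))
        if dia[0]<a<dia[1]+4 and dia[0]<b<dia[1]+4: out.append((*(w.mean(0)+[x,y]),a,b,*k[:,0].mean(0)))
    return np.array(out)
E
python3 - <<'E'
from h import *
np.set_printoptions(precision=1,suppress=True)
for n in('scene','side'):
    p,d,c=pickle.load(open(f'pics/{n}0.pkl','rb'));P=cloud(d,c)
    print(n);print(rings(p,c))
    hsv=cv2.cvtColor(p,cv2.COLOR_RGB2HSV)
    m=(P[...,2]>14)&(P[...,2]<110)&(P[...,0]>300)&(P[...,0]<800)&(abs(P[...,1])<420)
    k,l,s,ce=cv2.connectedComponentsWithStats(m.astype(np.uint8))
    for i in range(1,k):
        if 60<s[i,4]<1500:
            q=P[l==i];t=np.percentile(q[:,2],97);q2=q[q[:,2]>t-6][:,:2].astype(np.float32)
            (x,y),r=cv2.minEnclosingCircle(q2)
            print(ce[i],'top',t,'xy',np.array([x,y]),'r',r,'rgb',np.median(p[l==i],0),s[i,4])
E
```

```text
scene
[[634.5 281.5  46.   46.7 454.6 231.6]
 [573.5 231.7  45.9  46.5 429.  206.5]
 [517.4 190.5  45.6  46.8 409.2 184.8]
 [465.1 137.7  46.5  46.8 385.7 165.7]]
[444.7 115.6] top 25.205762510972427 xy [305.  295.3] r 18.2214298248291 rgb [227. 115.  50.] 79
[297.5 142.6] top 83.54074077766072 xy [440.  -72.1] r 18.53733253479004 rgb [104. 107. 100.] 392
[248.5 148.5] top 61.84114421271721 xy [ 453.5 -189.1] r 24.135629653930664 rgb [36.  36.  35.5] 516
[194.2 143.7] top 39.30354813880084 xy [ 437.8 -323.9] r 17.813156127929688 rgb [106. 109. 102.] 198
[328.9 153. ] top 54.22983206355291 xy [455.2   2.1] r 17.616239547729492 rgb [41. 96. 50.] 268
[332.6 178. ] top 54.23795632355762 xy [526.6  12.4] r 16.67595863342285 rgb [78. 44. 95.] 279
[243.8 188.6] top 68.99373247237894 xy [ 569.9 -182.2] r 18.154544830322266 rgb [105. 108. 101.] 365
[293.1 191.8] top 54.153860148646565 xy [567.6 -72.9] r 17.65773582458496 rgb [106. 109. 102.] 289
[189.2 191.7] top 18.75802237442706 xy [ 568. -311.] r 24.275419235229492 rgb [208. 164.  84.] 150
[329.2 212.6] top 54.51207342893345 xy [616.3   7.
[... 1100 characters left out ...]

[311.8 210.2] top 57.004784270236634 xy [524.3  11. ] r 18.772048950195312 rgb [ 93.  49. 113.] 229
[344. 225.] top 57.249719664928655 xy [566.  -73.4] r 18.781593322753906 rgb [124. 125. 121.] 237
[297.  236.7] top 86.0451296937546 xy [438.5 -73.9] r 17.981334686279297 rgb [117. 123. 114.] 591
[371.1 252.3] top 71.11117868317666 xy [ 567.9 -180.8] r 18.054073333740234 rgb [125.  126.  121.5] 308
[332.4 280.2] top 65.43137748972333 xy [ 450.1 -189.5] r 24.332794189453125 rgb [42. 42. 43.] 524
[403.5 298.1] top 22.088303139282342 xy [ 565.2 -309.5] r 24.165218353271484 rgb [206. 174. 106.] 180
[361.8 330. ] top 42.21614330133253 xy [ 435.9 -324.1] r 17.85779571533203 rgb [126. 127. 123.] 199
```

View pics/wrist0.png

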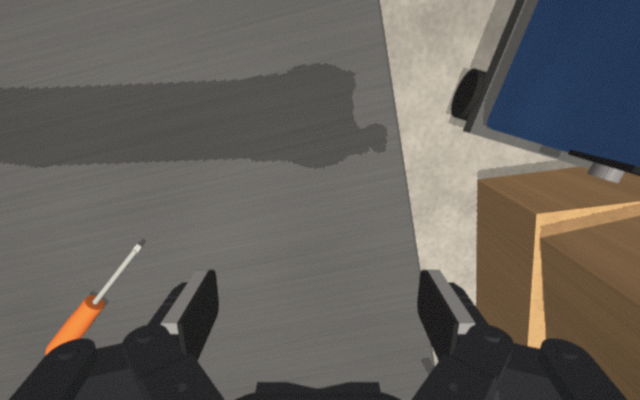

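Both cameras agree to about 2 mm, and each pipe's height matches its description:

| Post | Position (mm) |
|---|---|
| A | (437, -324) |
| B | (567, -73) |
| C | (569, -181.5) |
| D | (439, -73) |

I'll use one jaw direction, perpendicular to the bar, for both picking and placing.

```bash
cat >> h.py <<'E'
from scipy.spatial.transform import Rotation as Ro
U=np.array([.762,.647]);U/=np.linalg.norm(U)   # along bar, to the stop = tool x
RT=np.array([[U[0],U[1],0],[U[1],-U[0],0],[0,0,-1.]])
def go(x,y,z,R=RT):
    s=ctrl.get_state();r=s['ee_rot']
    a=r.T@(np.array([x,y,z])-s['position'])/300;b=Ro.from_matrix(r.T@R).as_rotvec()/np.pi
    print('row',np.round(a,4).tolist(),np.round(b,4).tolist(),'norm mm',round(np.linalg.norm(a)*300))
E
python3 -c "
from h import *
go(400,430,300);go(560,210,260)
p,d,c=pickle.load(open('pics/scene0.pkl','rb'))
cv2.imwrite('pics/crop.png',cv2.resize(p[110:270,170:370,::-1],None,fx=4,fy=3.75,interpolation=cv2.INTER_CUBIC))"
```

```text
row [-0.9838, -0.5563, -0.2309] [-0.0003, 0.0005, 0.705] norm mm 346
row [-1.666, -1.1535, -0.0966] [-0.0003, 0.0005, 0.705] norm mm 609
```

View pics/crop.png

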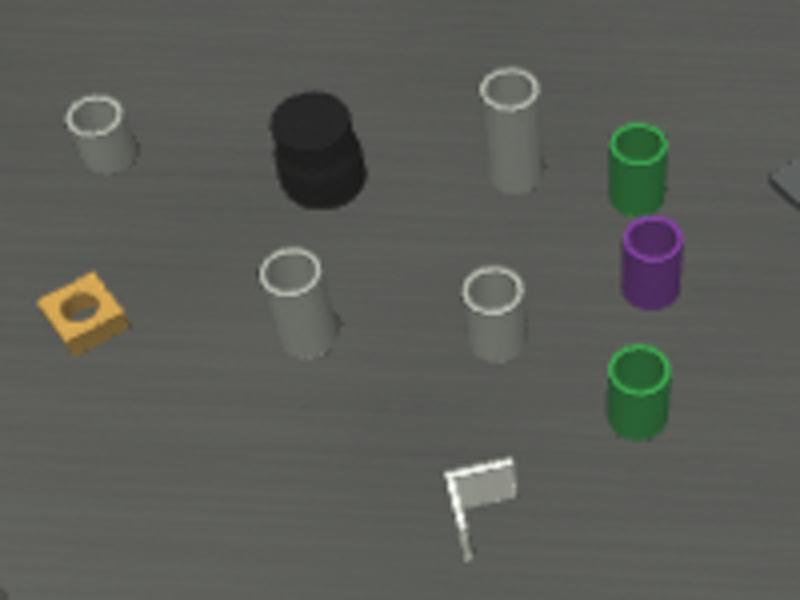

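In the crop, the four bare-steel pipes are A (100,135), D (512,130), C (298,300) and B (495,312). The green and purple copies, the jar, the nut and the angle stand clearly apart. Next I move toward the bar, turning the tool on the way.

```bash
python3 -m handwheel '[[-0.98,-0.56,-0.23,0,0,0.705,-1],[-0.98,-0.56,-0.23,0,0,0.705,-1],[-0.98,-0.56,-0.23,0,0,0.705,-1],[-0.98,-0.56,-0.23,0,0,0.705,-1],[-0.98,-0.56,-0.23,0,0,0.705,-1],[-0.98,-0.56,-0.23,0,0,0.705,-1],[-0.98,-0.56,-0.23,0,0,0.705,-1],[-0.98,-0.56,-0.23,0,0,0.705,-1]]'
python3 -c "
from h import *
go(560,210,260)"
```

```text
time: 0.95
position: [405.7, 423.2, 302.2]
ee_rot: [[-0.129, 0.992, 0.005], [0.992, 0.129, -0.0], [-0.001, 0.005, -1.0]]
force: [0.3, -0.3, -0.5]
opening: 85.5
row [-0.7706, 0.4181, 0.1434] [0.0016, -0.0004, 0.3169] norm mm 267
```

```bash
python3 -m handwheel '[[-0.77,0.418,0.143,0.0016,0,0.317,-1],[-0.77,0.418,0.143,0.0016,0,0.317,-1],[-0.77,0.418,0.143,0.0016,0,0.317,-1],[-0.77,0.418,0.143,0.0016,0,0.317,-1],[-0.77,0.418,0.143,0.0016,0,0.317,-1],[-0.77,0.418,0.143,0.0016,0,0.317,-1],[-0.77,0.418,0.143,0.0016,0,0.317,-1],[-0.77,0.418,0.143,0.0016,0,0.317,-1]]'
python3 -c "
from h import *
p,d,c=grab('wrist','w1');np.set_printoptions(precision=1,suppress=True)
print(rings(p,c)); print(ctrl.get_state()['position'])
go(560,-75,260)"
```

```text
time: 1.75
position: [556.9, 218.7, 256.9]
ee_rot: [[0.751, 0.661, -0.005], [0.661, -0.751, 0.001], [-0.003, -0.004, -1.0]]
force: [0.3, 0.9, -0.6]
opening: 85.3
[[465.4 137.7  48.6  48.8 317.9 258.5]
 [517.5 189.5  47.4  48.  313.8 202.7]
 [573.9 231.5  48.1  48.9 318.9 142.9]
 [634.4 281.2  49.   49.1 321.5  67.1]]
[556.6 219.7 257. ]
row [-0.6429, 0.7428, -0.0114] [-0.0014, 0.001, 0.0067] norm mm 295
```

View pics/w1.png

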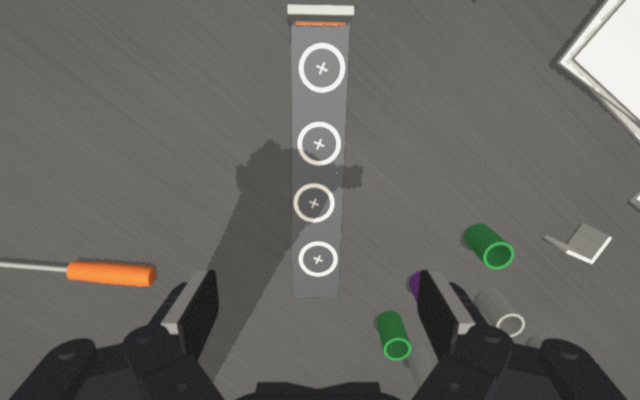

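The wrist view shows the marks at (321,67), (319,143), (314,203) and (318,258), with the stop at the top. They agree with the scene view to about 1 mm. Next is post D.

```bash
python3 -m handwheel '[[-0.93,0.49,0.09,-0.0014,0.001,0.0067,-1],[-0.93,0.49,0.09,-0.0014,0.001,0.0067,-1],[-0.93,0.49,0.09,-0.0014,0.001,0.0067,-1],[-0.93,0.49,0.09,-0.0014,0.001,0.0067,-1],[-0.93,0.49,0.09,-0.0014,0.001,0.0067,-1],[-0.93,0.49,0.09,-0.0014,0.001,0.0067,-1],[-0.93,0.49,0.09,-0.0014,0.001,0.0067,-1],[-0.93,0.49,0.09,-0.0014,0.001,0.0067,-1]]'
cat >> h.py <<'E'
np.set_printoptions(precision=1,suppress=True)
def rim(h,near,save=None,cam='wrist',base=0,tol=40):
    p,d,c=grab(cam,save)
    for thr in (150,170,130):
        m=((p.min(2)>thr)).astype(np.uint8)
        for k in cv2.findContours(m,cv2.RETR_LIST,cv2.CHAIN_APPROX_NONE)[0]:
            if len(k)<25: continue
            w=onplane(c,k[:,0],h+base)[:,:2];w0=w.mean(0)
            (x,y),(a,b),_=cv2.fitEllipse((w-w0).astype(np.float32));e=w0+[x,y]
            if 23<a<b<38 and np.linalg.norm(e-near)<tol: print(thr,'rim',e,a,b,k[:,0].mean(0))
    print(ctrl.get_state()['position'])
E
python3 -c "
from h import *
rim(85,(439,-73),'w2')
go(439,-73,230)"
```

```text
time: 2.6
position: [443.5, -77.1, 230.6]
ee_rot: [[0.765, 0.644, 0.001], [0.644, -0.765, 0.001], [0.002, -0.0, -1.0]]
force: [0.2, -0.3, 0.0]
opening: 85.4
150 rim [441.2 -73.6] 28.40935516357422 29.03911018371582 [311.1 187.4]
150 rim [441.5 -73.6] 30.311132431030273 31.365901947021484 [311.3 187.1]
130 rim [441.3 -73.6] 27.247406005859375 27.672420501708984 [311.2 187.3]
130 rim [441.4 -73.5] 31.76342010498047 32.20353317260742 [311.5 186.9]
[444.6 -75.1 230.7]
row [-0.0097, -0.0174, 0.0022] [-0.0001, -0.0007, -0.0005] norm mm 6
```

View pics/w2.png

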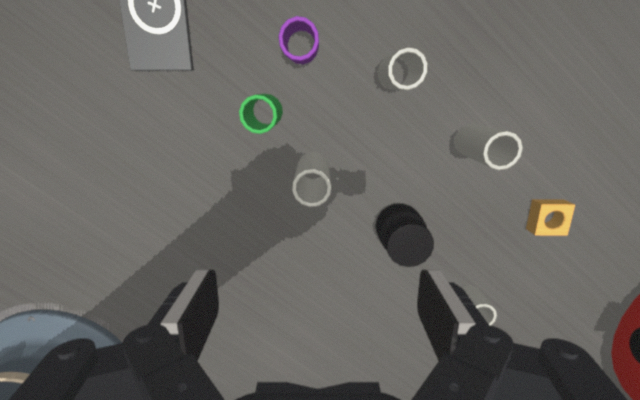

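The rim of post D is at (311,187) in the wrist view, which gives (441.3, -73.5). I'm going down to grip it.

```bash
python3 -c "
from h import *
go(441.3,-73.5,42)"
```

```text
row [-0.0063, -0.0111, 0.6289] [-0.0001, -0.0007, -0.0005] norm mm 189
```

```bash
python3 -m handwheel '[[-0.0063,-0.011,0.1,0,-0.0007,0,-1],[-0.0063,-0.011,0.629,0,-0.0007,0,-1],[-0.0063,-0.011,0.629,0,-0.0007,0,-1],[-0.0063,-0.011,0.629,0,-0.0007,0,-1],[-0.0063,-0.011,0.629,0,-0.0007,0,-1],[-0.0063,-0.011,0.629,0,-0.0007,0,-1],[-0.0063,-0.011,0.629,0,-0.0007,0,-1],[-0.0063,-0.011,0.629,0,-0.0007,0,-1]]'
python3 -c "
from h import *
go(441.3,-73.5,42)"
```

```text
time: 3.45
position: [443.4, -73.5, 43.9]
ee_rot: [[0.763, 0.646, 0.004], [0.646, -0.763, -0.0], [0.003, 0.003, -1.0]]
force: [0.7, -0.0, 0.1]
opening: 85.7
row [-0.0054, -0.0047, 0.0063] [0.0009, -0.001, -0.0004] norm mm 3
```

```bash
python3 -m handwheel '[[-0.005,-0.005,0,0,0,0,-1],[-0.005,-0.005,0,0,0,0,0.5],[-0.005,-0.005,0,0,0,0,1],[-0.005,-0.005,0,0,0,0,1],[-0.005,-0.005,0,0,0,0,1],[-0.005,-0.005,0,0,0,0,1],[-0.005,-0.005,0,0,0,0,1],[-0.005,-0.005,0,0,0,0,1]]'
python3 -c "
from h import *
for i in range(4): print(ctrl.get_state()['position'],ctrl.get_state()['force'])
go(465,138,160)"
```

```text
time: 4.25
position: [439.4, -73.6, 42.1]
ee_rot: [[0.764, 0.645, -0.001], [0.645, -0.764, -0.0], [-0.001, -0.0, -1.0]]
force: [-1.5, 1.1, 6.5]
opening: 33.4
[439.4 -73.6  42.1] [-1.5  1.1  6.5]
[439.4 -73.6  42.1] [-1.5  1.1  6.5]
[439.4 -73.6  42.1] [-1.5  1.1  6.5]
[439.4 -73.6  42.1] [-1.5  1.1  6.5]
row [0.5202, -0.4839, -0.3931] [-0.0001, 0.0003, -0.0008] norm mm 244
```

```bash
python3 -m handwheel '[[0,0,-0.16,0,0,0,1],[0,0,-0.33,0,0,0,1],[0.52,-0.484,-0.393,0,0,0,1],[0.52,-0.484,-0.393,0,0,0,1],[0.52,-0.484,-0.393,0,0,0,1],[0.52,-0.484,-0.393,0,0,0,1],[0.52,-0.484,-0.393,0,0,0,1],[0.52,-0.484,-0.393,0,0,0,1]]'
python3 -m handwheel '[[0,0,0,0,0,0,1],[0,0,0,0,0,0,1]]'
cat >> h.py <<'E'
def avgpos(n=1):
    return ctrl.get_state()['position']
def held(save,up):
    """rim of the held post (up mm above the TCP) in the wrist view, in tool xy; and marks seen"""
    p,d,c=grab('wrist',save);s=ctrl.get_state();z=s['position'][2]+up
    m=(p.min(2)>150).astype(np.uint8)
    for k in cv2.findContours(m,cv2.RETR_LIST,cv2.CHAIN_APPROX_NONE)[0]:
        if len(k)<25: continue
        w=onplane(c,k[:,0],z);w0=w.mean(0);f=((w-w0)[:,:2]).astype(np.float32)
        (x,y),(a,b),_=cv2.fitEllipse(f)
        e=w0+[x,y,0]
        if 22<a<b<45: print('held in tool',s['ee_rot'].T@(e-s['position']),a,b,k[:,0].mean(0))
    print('rings',rings(p,c));print('pos',s['position'])
E
python3 -c "
from h import *
held('w3',43)
go(465.4,137.7,160)"
```

```text
time: 5.05
position: [464.4, 140.7, 159.0]
ee_rot: [[0.76, 0.65, -0.001], [0.65, -0.76, -0.001], [-0.002, 0.0, -1.0]]
force: [-0.2, -1.6, -2.6]
opening: 33.4
time: 5.25
position: [464.2, 135.7, 159.0]
ee_rot: [[0.766, 0.643, -0.002], [0.643, -0.766, -0.002], [-0.003, 0.0, -1.0]]
force: [0.1, 0.6, -0.9]
opening: 33.4
held in tool [  4.4   2.1 -43. ] 25.80341148376465 28.450485229492188 [328.7 308.6]
rings [[465.5 137.6  47.3  47.9 315.3 182.7]
 [516.9 189.6  48.3  48.5 306.6  94.1]]
pos [464.3 135.8 159.1]
row [0.0068, -0.0025, -0.003] [0.0, 0.0008, -0.0018] norm mm 2
```

View pics/w3.png

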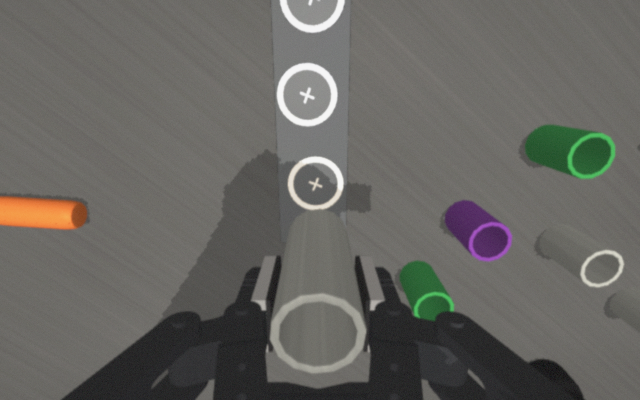

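The held post D's rim is at about (318,332): left 271, right 366, top 293, bottom 372. Mark 4 is at (315,183). I'll work out the post's offset in the hand.

Run:
```python
from h import *
s=ctrl.get_state();c=ctrl.get_calibration('wrist');p=cv2.imread('pics/w3.png')
w=onplane(c,[(271,332),(366,332),(318,293),(318,372)],s['position'][2]+43)
print((w-s['position'])@s['ee_rot'])
for t in (105,120,135):
    m=np.zeros((400,640),np.uint8);m[282:385,266:372]=(p.min(2)>t)[282:385,266:372]
    for k in cv2.findContours(m,cv2.RETR_LIST,cv2.CHAIN_APPROX_NONE)[0]:
        if len(k)<60: continue
        w=((onplane(c,k[:,0],s['position'][2]+43)-s['position'])@s['ee_rot'])[:,:2].astype(np.float32)
        print(t,cv2.fitEllipse(w),len(k))
go(465.4,137.7,53)
```

```text
[[  3.8 -14.3 -43. ]
 [  3.8  17.6 -43. ]
 [ 18.9   1.5 -43. ]
 [-13.1   1.5 -43. ]]
105 ((-0.07500508427619934, 1.2193984985351562), (4.733354091644287, 17.656234741210938), 91.10758972167969) 162
105 ((2.6880288124084473, -5.6045074462890625), (11.281490325927734, 24.516103744506836), 84.17009735107422) 236
105 ((3.062356472015381, 8.218193054199219), (11.256269454956055, 25.753206253051758), 88.11415100097656) 161
105 ((18.949731826782227, 18.057193756103516), (1.1910419464111328, 11.478630065917969), 85.54496765136719) 60
105 ((2.360057830810547, 0.8950520157814026), (34.4034538269043, 38.71120071411133), 65.92462158203125) 568
120 ((2.69924259185791, 1.2873951196670532), (26.273649215698242, 26.569528579711914), 0.27604949474334717) 205
120 ((2.7294769287109375, 1.2987176179885864), (31.747987747192383, 32.300540924072266), 86.55449676513672) 252
135 ((2.6877360343933105, 1.2988454103469849), (26.887290954589844, 26.97886085510254), 171.0502166748047) 209
135 ((2.7607507705688477, 1.323961853981018), (31.385000228881836, 31.645116806030273), 78.699951171875) 247
row [0.0077, -0.0025, 0.3536] [0.0, 0.0008, -0.0018] norm mm 106
```

```bash
python3 -m handwheel '[[-0.002,-0.005,0.0,0,0,0,1],[-0.002,-0.005,0.12,0,0,0,1],[-0.002,-0.005,0.24,0,0,0,1],[-0.002,-0.005,0.32,0,0,0,1],[-0.002,-0.005,0.35,0,0,0,1],[-0.002,-0.005,0.357,0,0,0,1],[-0.002,-0.005,0.357,0,0,0,1],[-0.002,-0.005,0.357,0,0,0,1]]'
python3 -m handwheel '[[0,0,0,0,0,0,1],[0,0,0,0,0,0,1]]'
```

```text
time: 6.1
position: [464.2, 138.9, 53.5]
ee_rot: [[0.764, 0.645, 0.001], [0.645, -0.764, 0.0], [0.001, 0.001, -1.0]]
force: [-0.6, -0.9, -1.8]
opening: 33.5
time: 6.3
position: [463.6, 139.0, 53.0]
ee_rot: [[0.764, 0.646, 0.0], [0.646, -0.764, -0.0], [0.0, 0.0, -1.0]]
force: [-0.2, -0.2, -1.7]
opening: 33.3
```

```bash
python3 -m handwheel '[[0,0,0,0,0,0,1]]'
cat >> h.py <<'E'
def hr(save,up,box=(266,372,282,385)):
    """held post rim in tool frame; takes one wrist picture"""
    p,d,c=grab('wrist',save);s=ctrl.get_state();r=[];x0,x1,y0,y1=box
    for t in (115,120,128,135,142):
        m=np.zeros((400,640),np.uint8);m[y0:y1,x0:x1]=(p.min(2)>t)[y0:y1,x0:x1]
        for k in cv2.findContours(m,cv2.RETR_LIST,cv2.CHAIN_APPROX_NONE)[0]:
            if len(k)<60: continue
            w=((onplane(c,k[:,0],s['position'][2]+up)-s['position'])@s['ee_rot'])[:,:2].astype(np.float32)
            e=cv2.fitEllipse(w)
            if 24<e[1][0]<e[1][1]<36 and e[1][1]-e[1][0]<3: r.append(e[0])
    r=np.median(r,0) if r else np.array([np.nan]*2)
    print('held in tool',r,'world',s['position'][:2]+s['ee_rot'][:2,:2]@r,'pos',s['position'])
    return p,c,s
E
python3 - <<'E'
from h import *
p,c,s=hr('w4',43); print(rings(p,c))
E
```

```text
time: 6.4
position: [463.3, 139.0, 52.7]
ee_rot: [[0.763, 0.646, -0.0], [0.646, -0.763, -0.0], [-0.0, 0.0, -1.0]]
force: [-0.0, -0.2, -1.6]
opening: 33.4
held in tool [2.7 1.3] world [466.1 139.6] pos [463.3 138.9  52.6]
[[465.  137.4  44.3  45.4 320.1 220.8]
 [516.9 189.6  47.8  47.8 307.2 101.7]]
```

View pics/w4.png

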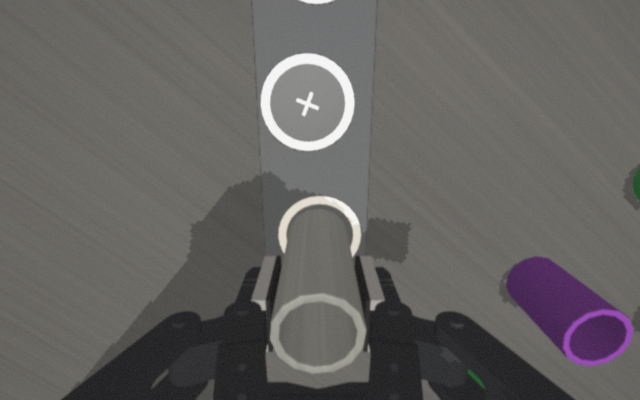

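Post D hangs about 2 mm above the bar, roughly 2 mm too far toward the stop. I'm correcting that, then lowering and releasing.

```bash
python3 -m handwheel '[[-0.006,0.0035,0,0,0,0,1],[-0.006,0.0035,0,0,0,0,1],[-0.006,0.0035,0.003,0,0,0,1],[-0.006,0.0035,0.006,0,0,0,1],[-0.006,0.0035,0.009,0,0,0,1],[-0.006,0.0035,0.009,0,0,0,1]]'
python3 -c "
from h import *
p,c,s=hr('w5',43)"
```

```text
time: 7.05
position: [462.6, 136.8, 50.2]
ee_rot: [[0.764, 0.646, -0.001], [0.646, -0.764, -0.0], [-0.001, -0.001, -1.0]]
force: [-2.6, 0.1, 5.8]
opening: 33.4
held in tool [2.7 1.3] world [465.4 137.5] pos [462.5 136.8  50.2]
```

```bash
python3 -m handwheel '[[0,0,0,0,0,0,0.2],[0,0,0,0,0,0,-1],[0,0,0,0,0,0,-1],[0,0,0,0,0,0,-1],[0,0,-0.16,0,0,0,-1],[0,0,-0.33,0,0,0,-1],[0,0,-0.5,0,0,0,-1],[0,0,-0.6,0,0,0,-1]]'
python3 -c "
from h import *
go(569,-181.5,190)"
```

```text
time: 7.9
position: [463.8, 136.9, 232.8]
ee_rot: [[0.764, 0.645, 0.003], [0.645, -0.764, 0.001], [0.003, 0.001, -1.0]]
force: [0.5, 1.5, -0.0]
opening: 85.2
row [-0.4171, 1.037, 0.1424] [0.0003, -0.0009, -0.0009] norm mm 338
```

```bash
python3 -m handwheel '[[-0.417,1.0,0.1,0,0,0,-1],[-0.417,1.0,0.1,0,0,0,-1],[-0.417,1.0,0.1,0,0,0,-1],[-0.417,1.0,0.1,0,0,0,-1],[-0.417,1.0,0.1,0,0,0,-1],[-0.417,1.0,0.1,0,0,0,-1],[-0.417,1.0,0.1,0,0,0,-1],[-0.417,1.0,0.1,0,0,0,-1]]'
python3 -m handwheel '[[0,0.037,0,0,0,0,-1],[0,0.037,0,0,0,0,-1],[0,0.037,0,0,0,0,-1]]'
python3 -c "
from h import *
rim(70,(569,-181.5),'w6')
p,d,c=grab('scene','s1')
rim(85,(465,138),None,'scene',8)
rim(85,(465,138),None,'side',8)
go(569,-181.5,30)"
```

```text
time: 8.7
position: [560.3, -178.2, 199.5]
ee_rot: [[0.768, 0.64, -0.001], [0.64, -0.768, -0.004], [-0.004, 0.003, -1.0]]
force: [0.8, 0.1, 0.6]
opening: 85.1
time: 9.0
position: [568.2, -180.1, 199.7]
ee_rot: [[0.762, 0.647, -0.001], [0.647, -0.762, -0.0], [-0.001, -0.0, -1.0]]
force: [-0.3, 0.5, -0.5]
opening: 85.6
150 rim [ 571. -182.] 27.892803192138672 28.49711036682129 [320.1 191.9]
150 rim [ 571.6 -182.1] 30.65962791442871 31.8192138671875 [320.7 191.2]
130 rim [ 571. -182.] 26.941991806030273 27.362590789794922 [320.1 191.9]
130 rim [ 571.4 -182.1] 31.976587295532227 32.61806869506836 [320.4 191.6]
[ 568.1 -180.   199.7]
130 rim [465.3 137.3] 28.130088806152344 29.84769630432129 [390.5 143. ]
130 rim [465.3 137.1] 29.96794891357422 31.464704513549805 [390.5 143. ]
[ 568.  -180.2  199.8]
150 rim [462.1 137.3] 28.384262084960938 28.639636993408203 [265.6 175.7]
[ 567.9 -180.4  199.9]
row [0.0008, 0.0052, 0.5662] [-0.0001, 0.0003, -0.0002] norm mm 170
```

```bash
python3 -m handwheel '[[0,0.007,0.1,0,0,0,-1],[0,0.007,0.27,0,0,0,-1],[0,0.007,0.43,0,0,0,-1],[0,0.007,0.57,0,0,0,-1],[0,0.007,0.573,0,0,0,-1],[0,0.007,0.573,0,0,0,-1],[0,0.007,0.573,0,0,0,0],[0,0.007,0.573,0,0,0,1]]'
python3 -m handwheel '[[0,0,0,0,0,0,1],[0,0,0,0,0,0,1],[0,0,0,0,0,0,1],[0,0,0,0,0,0,1],[0,0,0,0,0,0,1]]'
python3 -c "
from h import *
go(516,188,150)"
```

```text
time: 10.0
position: [570.9, -183.8, 30.5]
ee_rot: [[0.764, 0.646, 0.004], [0.646, -0.764, -0.002], [0.002, 0.004, -1.0]]
force: [0.5, -0.6, -0.3]
opening: 59.1
time: 10.5
position: [570.0, -183.2, 29.5]
ee_rot: [[0.764, 0.646, 0.001], [0.646, -0.764, -0.001], [0.001, 0.001, -1.0]]
force: [-1.1, 1.5, 8.2]
opening: 33.2
row [0.6619, -1.0606, -0.4026] [0.0004, -0.0002, -0.0006] norm mm 394
```

```bash
python3 -m handwheel '[[0,0,-0.16,0,0,0,1],[0,-0.1,-0.33,0,0,0,1],[0.66,-1.0,-0.4,0,0,0,1],[0.66,-1.0,-0.4,0,0,0,1],[0.66,-1.0,-0.4,0,0,0,1],[0.66,-1.0,-0.4,0,0,0,1],[0.66,-1.0,-0.4,0,0,0,1],[0.66,-1.0,-0.4,0,0,0,1]]'
python3 -m handwheel '[[0,0,0,0,0,0,1],[0,0,0,0,0,0,1],[0,0,0,0,0,0,1]]'
python3 -c "
from h import *
p,c,s=hr('w7',70-29.5);print(rings(p,c)[:,:2])
go(516,188,150)"
```

```text
time: 11.3
position: [529.2, 136.3, 144.9]
ee_rot: [[0.764, 0.646, -0.0], [0.646, -0.764, -0.0], [-0.0, -0.0, -1.0]]
force: [0.5, 0.1, -0.7]
opening: 33.4
time: 11.6
position: [529.7, 132.9, 144.4]
ee_rot: [[0.765, 0.644, -0.001], [0.644, -0.765, -0.001], [-0.002, 0.001, -1.0]]
force: [-0.3, 0.7, -1.3]
opening: 33.1
held in tool [2.8 1. ] world [532.6 133.5] pos [529.8 132.4 144.4]
[[517.4 189.8]
 [573.4 230.8]]
row [0.0839, -0.1714, -0.019] [0.0002, 0.0005, -0.0016] norm mm 58
```

```bash
python3 -m handwheel '[[0.082,-0.175,0,0,0,0,1],[0.082,-0.175,0,0,0,0,1],[0.082,-0.175,0.12,0,0,0,1],[0.082,-0.175,0.24,0,0,0,1],[0.082,-0.175,0.32,0,0,0,1],[0.082,-0.175,0.345,0,0,0,1],[0.082,-0.175,0.345,0,0,0,1],[0.082,-0.175,0.345,0,0,0,1]]'
python3 -m handwheel '[[0,0,0,0,0,0,1],[0,0,0,0,0,0,1],[0,0,0,0,0,0,1],[0,0,0,0,0,0,1]]'
python3 -c "
from h import *
p,c,s=hr('w8',70-29.5);print(rings(p,c)[:,:2])"
```

```text
time: 12.45
position: [515.8, 189.6, 41.8]
ee_rot: [[0.764, 0.645, 0.001], [0.645, -0.764, -0.0], [0.0, 0.001, -1.0]]
force: [0.1, -1.1, -1.2]
opening: 33.2
time: 12.85
position: [514.7, 190.4, 41.1]
ee_rot: [[0.763, 0.646, -0.0], [0.646, -0.763, -0.0], [-0.001, 0.0, -1.0]]
force: [-0.0, -0.2, -1.0]
opening: 33.2
held in tool [2.5 1.4] world [517.5 190.9] pos [514.6 190.3  41. ]
[[573.2 231.2]]
```

```bash
python3 -m handwheel '[[-0.003,0.003,0,0,0,0,1],[-0.003,0.003,0.003,0,0,0,1],[-0.003,0.003,0.007,0,0,0,1],[-0.003,0.003,0.01,0,0,0,1],[-0.003,0.003,0.0117,0,0,0,1],[-0.003,0.003,0.0117,0,0,0,1]]'
python3 -c "
from h import *
p,c,s=hr('w9',70-29.5)"
```

```text
time: 13.5
position: [514.5, 188.9, 37.6]
ee_rot: [[0.764, 0.646, -0.001], [0.646, -0.764, -0.0], [-0.001, -0.0, -1.0]]
force: [-1.8, -0.1, 4.5]
opening: 33.2
held in tool [2.6 1.4] world [517.3 189.5] pos [514.5 188.9  37.6]
```

```bash
python3 -m handwheel '[[0,0,0,0,0,0,0.2],[0,0,0,0,0,0,-1],[0,0,0,0,0,0,-1],[0,0,0,0,0,0,-1],[0,0,-0.16,0,0,0,-1],[0,0,-0.33,0,0,0,-1],[0,0,-0.5,0,0,0,-1],[0,0,-0.5,0,0,0,-1]]'
python3 -c "
from h import *
go(568,-74,180)"
```

```text
time: 14.35
position: [518.8, 189.6, 193.3]
ee_rot: [[0.764, 0.645, 0.01], [0.645, -0.764, 0.005], [0.011, 0.003, -1.0]]
force: [0.7, -0.6, -1.1]
opening: 85.5
row [-0.4421, 0.7769, 0.0418] [0.0009, -0.0034, -0.0008] norm mm 268
```

```bash
python3 -m handwheel '[[-0.442,0.777,0.04,0,0,0,-1],[-0.442,0.777,0.04,0,0,0,-1],[-0.442,0.777,0.04,0,0,0,-1],[-0.442,0.777,0.04,0,0,0,-1],[-0.442,0.777,0.04,0,0,0,-1],[-0.442,0.777,0.04,0,0,0,-1],[-0.442,0.777,0.04,0,0,0,-1],[-0.442,0.777,0.04,0,0,0,-1]]'
python3 -m handwheel '[[0,0,0,0,0,0,-1],[0,0,0,0,0,0,-1],[0,0,0,0,0,0,-1]]'
python3 -c "
from h import *
rim(55,(567,-73),'w10')
rim(85,(465,138),'s2','scene',8);rim(70,(517,189),None,'scene',8)
go(568,-74,20)"
```

```text
time: 15.15
position: [563.5, -74.2, 174.7]
ee_rot: [[0.764, 0.645, -0.002], [0.645, -0.764, -0.0], [-0.002, -0.001, -1.0]]
force: [0.4, -0.6, 0.4]
opening: 85.6
time: 15.45
position: [563.9, -73.1, 175.3]
ee_rot: [[0.762, 0.647, -0.001], [0.647, -0.762, -0.0], [-0.001, -0.0, -1.0]]
force: [-0.5, 0.3, 0.1]
opening: 85.2
150 rim [567.9 -73.6] 27.835203170776367 28.632972717285156 [319.6 193. ]
150 rim [568.6 -73.7] 30.767690658569336 31.6070499420166 [320.6 192.3]
130 rim [568.1 -73.8] 26.9619083404541 27.46665382385254 [320.1 192.9]
130 rim [568.5 -73.6] 31.688037872314453 32.62711715698242 [320.2 192.3]
[563.9 -73.5 175.4]
130 rim [465.3 137.3] 28.130088806152344 29.84769630432129 [390.5 143. ]
130 rim [465.3 137.1] 29.96794891357422 31.464704513549805 [390.5 143. ]
[563.9 -73.7 175.4]
150 rim [515.9 188.6] 30.922828674316406 31.422073364257812 [416.9 169.6]
130 rim [516.4 189.6] 28.959760665893555 29.10370635986328 [414.5 166.6]
130 rim [516.4 189.2] 30.5058536529541 31.14832305908203 [414.2 166.7]
[563.9 -73.9 175.4]
row [0.011, 0.009, 0.518] [-0.0, 0.0004, -0.0003] norm mm 155
```

View pics/s2.png

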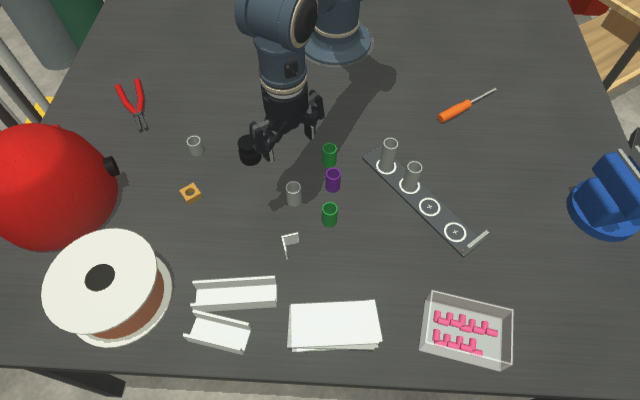

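The scene view shows D at (389,150) on mark 4 and C at (414,176) on mark 3. Both rims are within about 1 mm of their marks, and the jar is untouched. Now I'm gripping B.

```bash
python3 -m handwheel '[[0.004,0.0047,0.1,0,0,0,-1],[0.004,0.0047,0.26,0,0,0,-1],[0.004,0.0047,0.42,0,0,0,-1],[0.004,0.0047,0.53,0,0,0,-1],[0.004,0.0047,0.53,0,0,0,-1],[0.004,0.0047,0.53,0,0,0,-1],[0.004,0.0047,0.53,0,0,0,0],[0.004,0.0047,0.53,0,0,0,1]]'
python3 -m handwheel '[[0,0,0,0,0,0,1],[0,0,0,0,0,0,1],[0,0,0,0,0,0,1],[0,0,0,0,0,0,1],[0,0,0,0,0,0,1]]'
python3 -c "
from h import *
go(572,230,140)"
```

```text
time: 16.4
position: [567.1, -75.2, 18.5]
ee_rot: [[0.764, 0.646, 0.003], [0.646, -0.764, -0.001], [0.002, 0.003, -1.0]]
force: [-0.2, -0.2, -0.6]
opening: 58.9
time: 16.9
position: [566.2, -74.9, 17.8]
ee_rot: [[0.764, 0.646, 0.001], [0.646, -0.764, -0.0], [0.001, 0.001, -1.0]]
force: [-1.5, 1.1, 7.3]
opening: 32.4
row [0.671, -0.7636, -0.4075] [0.0002, -0.0002, -0.0007] norm mm 329
```

```bash
python3 -m handwheel '[[0,0,-0.16,0,0,0,1],[0,0,-0.33,0,0,0,1],[0.671,-0.764,-0.407,0,0,0,1],[0.671,-0.764,-0.407,0,0,0,1],[0.671,-0.764,-0.407,0,0,0,1],[0.671,-0.764,-0.407,0,0,0,1],[0.671,-0.764,-0.407,0,0,0,1],[0.671,-0.764,-0.407,0,0,0,1]]'
python3 -m handwheel '[[0.03,-0.035,0,0,0,0,1],[0.03,-0.035,0,0,0,0,1],[0.03,-0.035,0,0,0,0,1],[0.03,-0.035,0,0,0,0,1]]'
python3 -c "
from h import *
p,c,s=hr('w11',55-17.8);print(rings(p,c)[:,:2])
go(572,230,140)"
```

```text
time: 17.7
position: [570.6, 226.2, 138.1]
ee_rot: [[0.763, 0.646, -0.001], [0.646, -0.763, -0.001], [-0.001, -0.0, -1.0]]
force: [1.3, -0.2, -1.3]
opening: 32.7
time: 18.1
position: [571.5, 235.0, 137.8]
ee_rot: [[0.766, 0.643, -0.001], [0.643, -0.766, -0.002], [-0.002, 0.001, -1.0]]
force: [0.2, -0.2, -0.4]
opening: 32.4
held in tool [3.2 1.3] world [574.9 236.2] pos [571.6 235.1 137.9]
[[574.  231.6]
 [634.5 281.2]]
row [-0.01, 0.0139, -0.007] [0.0002, 0.0006, -0.0019] norm mm 6
```

```bash
python3 -m handwheel '[[-0.015,0.012,0,0,0,0,1],[-0.015,0.012,0.06,0,0,0,1],[-0.015,0.012,0.18,0,0,0,1],[-0.015,0.012,0.28,0,0,0,1],[-0.015,0.012,0.34,0,0,0,1],[-0.015,0.012,0.362,0,0,0,1],[-0.015,0.012,0.362,0,0,0,1],[-0.015,0.012,0.362,0,0,0,1]]'
python3 -m handwheel '[[0,0,0,0,0,0,1],[0,0,0,0,0,0,1],[0,0,0,0,0,0,1],[0,0,0,0,0,0,1]]'
python3 -c "
from h import *
p,c,s=hr('w12',55-17.8);print(rings(p,c)[:,:2])"
```

```text
time: 18.95
position: [571.3, 232.1, 30.4]
ee_rot: [[0.764, 0.645, 0.001], [0.645, -0.764, -0.0], [0.001, 0.001, -1.0]]
force: [0.7, 0.7, -1.0]
opening: 33.1
time: 19.35
position: [570.2, 232.3, 29.4]
ee_rot: [[0.764, 0.646, -0.001], [0.646, -0.764, -0.001], [-0.001, 0.0, -1.0]]
force: [-0.4, 0.9, -2.1]
opening: 32.6
held in tool [3.2 1.3] world [573.4 233.4] pos [570.2 232.3  29.3]
[[634.4 281.2]]
```

```bash
python3 -m handwheel '[[-0.003,0.006,0,0,0,0,1],[-0.003,0.006,0.003,0,0,0,1],[-0.003,0.006,0.007,0,0,0,1],[-0.003,0.006,0.01,0,0,0,1],[-0.003,0.006,0.012,0,0,0,1],[-0.003,0.006,0.012,0,0,0,1]]'
python3 -c "
from h import *
p,c,s=hr('w13',55-17.8)"
```

```text
time: 20.0
position: [570.6, 230.2, 25.8]
ee_rot: [[0.764, 0.646, -0.001], [0.646, -0.764, -0.001], [-0.001, -0.0, -1.0]]
force: [-2.7, -0.3, 3.6]
opening: 32.9
held in tool [3.2 1.3] world [573.8 231.3] pos [570.5 230.2  25.8]
```

On the mark and in contact (+3.6 N). I'm releasing B and going for A by way of open space.

```bash
python3 -m handwheel '[[0,0,0,0,0,0,0.2],[0,0,0,0,0,0,-1],[0,0,0,0,0,0,-1],[0,0,0,0,0,0,-1],[0,0,-0.16,0,0,0,-1],[0,0,-0.33,0,0,0,-1],[0,0,-0.5,0,0,0,-1],[0,0,-0.5,0,0,0,-1]]'
python3 -c "
from h import *
go(510,-40,180)
go(438,-325,165)"
```

```text
time: 20.85
position: [575.2, 230.7, 182.5]
ee_rot: [[0.764, 0.645, 0.011], [0.645, -0.764, 0.004], [0.011, 0.004, -1.0]]
force: [1.3, 0.1, -0.4]
opening: 85.5
row [-0.7484, 0.5492, 0.0018] [0.0011, -0.0036, -0.0008] norm mm 278
row [-1.5452, 1.1199, 0.0449] [0.0011, -0.0036, -0.0008] norm mm 573
```

```bash
python3 -m handwheel '[[-0.748,0.549,0,0,0,0,-1],[-0.748,0.549,0,0,0,0,-1],[-0.748,0.549,0,0,0,0,-1],[-0.748,0.549,0,0,0,0,-1],[-0.748,0.549,0,0,0,0,-1],[-0.748,0.549,0,0,0,0,-1],[-0.748,0.549,0,0,0,0,-1]]'
python3 -m handwheel '[[-0.797,0.571,0.03,0,0,0,-1],[-0.797,0.571,0.03,0,0,0,-1],[-0.797,0.571,0.03,0,0,0,-1],[-0.797,0.571,0.03,0,0,0,-1],[-0.797,0.571,0.03,0,0,0,-1],[-0.797,0.571,0.03,0,0,0,-1],[-0.797,0.571,0.03,0,0,0,-1],[-0.797,0.571,0.03,0,0,0,-1]]'
python3 -m handwheel '[[0,0,0,0,0,0,-1],[0,0,0,0,0,0,-1],[0,0,0,0,0,0,-1]]'
python3 -c "
from h import *
rim(40,(438,-324),'w14')
rim(55,(573.5,231.7),None,'scene',8)
go(436,-325,10)"
```

```text
time: 21.55
position: [504.1, -45.3, 176.1]
ee_rot: [[0.769, 0.639, -0.001], [0.639, -0.769, -0.002], [-0.001, 0.001, -1.0]]
force: [0.1, 0.2, -0.2]
opening: 85.4
time: 22.35
position: [433.6, -325.8, 166.7]
ee_rot: [[0.765, 0.644, -0.001], [0.644, -0.765, -0.001], [-0.002, -0.0, -1.0]]
force: [0.2, 0.7, -0.3]
opening: 85.4
time: 22.65
position: [434.7, -323.9, 167.0]
ee_rot: [[0.762, 0.648, -0.001], [0.648, -0.762, -0.0], [-0.001, -0.0, -1.0]]
force: [0.6, 0.4, -0.5]
opening: 85.3
150 rim [ 438.5 -324.2] 27.917753219604492 28.133249282836914 [319.4 190.8]
150 rim [ 438.8 -324.2] 31.073070526123047 31.882484436035156 [319.7 190.3]
130 rim [ 438.5 -324.2] 27.002960205078125 27.367626190185547 [319.3 190.7]
130 rim [ 438.7 -324.2] 31.93697738647461 32.70199966430664 [319.7 190.3]
[ 434.5 -324.2  167.1]
150 rim [573.9 230.3] 29.3089656829834 30.22925567626953 [433.8 194.6]
130 rim [573.5 230.6] 27.874975204467773 29.599689483642578 [434.2 193.3]
130 rim [573.1 230.4] 30.778182983398438 31.397546768188477 [434.2 193.2]
[ 434.3 -324.5  167.2]
row [0.0036, 0.005, 0.5238] [-0.0, 0.0003, -0.0] norm mm 157
```

```bash
python3 -m handwheel '[[0.004,0.005,0.1,0,0,0,-1],[0.004,0.005,0.26,0,0,0,-1],[0.004,0.005,0.42,0,0,0,-1],[0.004,0.005,0.52,0,0,0,-1],[0.004,0.005,0.525,0,0,0,-1],[0.004,0.005,0.525,0,0,0,-1],[0.004,0.005,0.525,0,0,0,0],[0.004,0.005,0.525,0,0,0,1]]'
python3 -m handwheel '[[0,0,0,0,0,0,1],[0,0,0,0,0,0,1],[0,0,0,0,0,0,1],[0,0,0,0,0,0,1],[0,0,0,0,0,0,1]]'
python3 -c "
from h import *
go(520,-20,150)
go(630,280,130)"
```

```text
time: 23.55
position: [436.7, -326.8, 11.6]
ee_rot: [[0.763, 0.646, 0.002], [0.646, -0.763, -0.003], [-0.0, 0.004, -1.0]]
force: [0.1, -1.0, 0.1]
opening: 59.3
time: 24.05
position: [436.1, -326.2, 11.0]
ee_rot: [[0.763, 0.646, 0.001], [0.646, -0.763, -0.001], [0.0, 0.001, -1.0]]
force: [-0.0, 1.4, 7.9]
opening: 32.0
row [0.8728, -0.5982, -0.464] [0.0004, -0.0, -0.0006] norm mm 347
row [1.7986, -1.1248, -0.3979] [0.0004, -0.0, -0.0006] norm mm 648
```

```bash
python3 -m handwheel '[[0,0,-0.16,0,0,0,1],[0,0,-0.33,0,0,0,1],[0.873,-0.598,-0.464,0,0,0,1],[0.873,-0.598,-0.464,0,0,0,1],[0.873,-0.598,-0.464,0,0,0,1],[0.873,-0.598,-0.464,0,0,0,1],[0.873,-0.598,-0.464,0,0,0,1],[0.873,-0.598,-0.464,0,0,0,1]]'
python3 -c "
from h import *
go(630,280,130)"
```

```text
time: 24.85
position: [514.6, -36.9, 146.6]
ee_rot: [[0.764, 0.646, -0.0], [0.646, -0.764, -0.0], [-0.0, 0.0, -1.0]]
force: [1.4, -0.2, -0.7]
opening: 31.8
row [0.9758, -0.5581, 0.0549] [0.0, 0.0001, -0.0007] norm mm 338
```

```bash
python3 -m handwheel '[[0.96,-0.56,0.04,0,0,0,1],[0.96,-0.56,0.04,0,0,0,1],[0.96,-0.56,0.04,0,0,0,1],[0.96,-0.56,0.04,0,0,0,1],[0.96,-0.56,0.04,0,0,0,1],[0.96,-0.56,0.04,0,0,0,1],[0.96,-0.56,0.04,0,0,0,1],[0.96,-0.56,0.04,0,0,0,1]]'
python3 -m handwheel '[[0,0,0,0,0,0,1],[0,0,0,0,0,0,1],[0,0,0,0,0,0,1],[0,0,0,0,0,0,1]]'
python3 -c "
from h import *
p,c,s=hr('w15',40-11);print(rings(p,c)[:,:2])
go(630,280,130)"
```

```text
time: 25.65
position: [625.6, 283.0, 132.3]
ee_rot: [[0.757, 0.653, -0.001], [0.653, -0.757, 0.001], [0.0, -0.002, -1.0]]
force: [0.4, 0.0, -0.9]
opening: 31.8
time: 26.05
position: [626.0, 273.8, 134.0]
ee_rot: [[0.765, 0.644, -0.001], [0.644, -0.765, -0.001], [-0.001, 0.0, -1.0]]
force: [-0.3, 0.8, -1.0]
opening: 31.9
held in tool [nan nan] world [nan nan] pos [626.  274.1 133.9]
[[635.3 281.6]]
row [0.0229, -0.0063, 0.013] [-0.0, 0.0003, -0.0012] norm mm 8
```

View pics/w15.png

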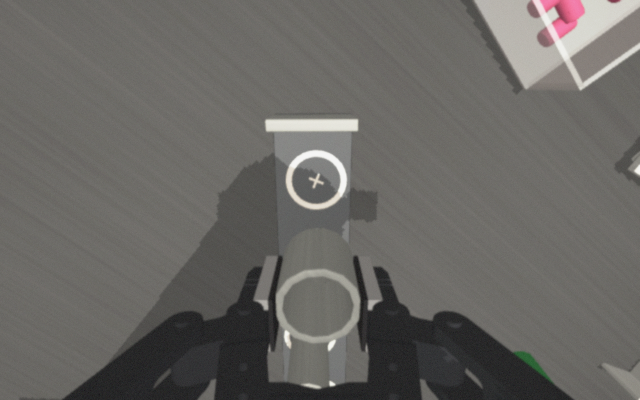

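Mark 1 is at (316,180). The held rim of A is at (318,307), outside my search box, so I'm re-measuring with the box moved.

```bash
python3 -c "
from h import *
p,c,s=hr('w16',40-11,(272,364,264,346));print(rings(p,c)[:,:2])"
```

```text
held in tool [3.5 1.5] world [629.6 275.5] pos [625.9 274.5 133.8]
[[635.2 281.6]]
```

```bash
python3 -m handwheel '[[0.022,-0.001,0,0,0,0,1],[0.022,-0.001,0.06,0,0,0,1],[0.022,-0.001,0.18,0,0,0,1],[0.022,-0.001,0.28,0,0,0,1],[0.022,-0.001,0.34,0,0,0,1],[0.022,-0.001,0.37,0,0,0,1],[0.022,-0.001,0.37,0,0,0,1],[0.022,-0.001,0.37,0,0,0,1]]'
python3 -m handwheel '[[0,0,0,0,0,0,1],[0,0,0,0,0,0,1],[0,0,0,0,0,0,1],[0,0,0,0,0,0,1]]'
python3 -c "
from h import *
p,c,s=hr('w17',40-11,(272,364,264,346))"
```

```text
time: 26.95
position: [631.7, 279.5, 23.5]
ee_rot: [[0.764, 0.646, 0.001], [0.646, -0.764, -0.001], [0.0, 0.001, -1.0]]
force: [0.1, 0.6, -1.1]
opening: 31.9
time: 27.35
position: [630.8, 279.7, 22.9]
ee_rot: [[0.764, 0.646, -0.0], [0.646, -0.764, -0.001], [-0.001, 0.0, -1.0]]
force: [-0.5, -0.7, -2.1]
opening: 31.5
held in tool [3.5 1.3] world [634.2 281. ] pos [630.7 279.7  22.8]
```

```bash
python3 -m handwheel '[[0.001,0.001,0,0,0,0,1],[0.001,0.001,0.003,0,0,0,1],[0.001,0.001,0.007,0,0,0,1],[0.001,0.001,0.01,0,0,0,1],[0.001,0.001,0.013,0,0,0,1],[0.001,0.001,0.013,0,0,0,1]]'
python3 -c "
from h import *
p,c,s=hr('w18',40-11,(272,364,264,346))"
```

```text
time: 28.0
position: [631.0, 279.5, 19.1]
ee_rot: [[0.764, 0.646, -0.001], [0.646, -0.764, -0.001], [-0.001, -0.0, -1.0]]
force: [-2.6, 0.2, 4.3]
opening: 31.8
held in tool [3.8 1.2] world [634.7 281. ] pos [631.  279.5  19.1]
```

Good. I'm releasing A, lifting, and backing away along tool -x for a final look.

```bash
python3 -m handwheel '[[0,0,0,0,0,0,0.2],[0,0,0,0,0,0,-1],[0,0,0,0,0,0,-1],[0,0,0,0,0,0,-1],[0,0,-0.16,0,0,0,-1],[0,0,-0.33,0,0,0,-1],[0,0,-0.5,0,0,0,-1],[0,0,-0.66,0,0,0,-1]]'
python3 -m handwheel '[[-0.25,0,-0.3,0,0,0,-1],[-0.25,0,-0.3,0,0,0,-1],[-0.25,0,-0.3,0,0,0,-1],[-0.25,0,-0.3,0,0,0,-1],[-0.25,0,-0.3,0,0,0,-1],[-0.25,0,-0.3,0,0,0,-1],[-0.25,0,-0.3,0,0,0,-1]]'
python3 -c "
from h import *
M=[(634.4,281.2),(573.9,231.5),(517.4,189.6),(465.4,137.6)]
for h,m in zip((40,55,70,85),M):
    print(h,m); rim(h,m,f'f{h}','wrist',8,15)
    rim(h,m,f'fs{h}','scene',8,15)"
```

```text
time: 28.85
position: [631.1, 279.5, 218.5]
ee_rot: [[0.764, 0.645, -0.001], [0.645, -0.764, -0.001], [-0.001, 0.0, -1.0]]
force: [0.7, 0.6, 0.4]
opening: 85.3
time: 29.55
position: [573.8, 232.3, 304.6]
ee_rot: [[0.763, 0.647, -0.003], [0.647, -0.763, -0.003], [-0.005, 0.0, -1.0]]
force: [0.1, 0.3, 1.4]
opening: 85.3
40 (634.4, 281.2)
150 rim [633.6 280. ] 27.917200088500977 27.98479461669922 [318.6  90.3]
170 rim [633.6 280. ] 28.425926208496094 29.05416488647461 [318.5  90.4]
170 rim [634.3 281.1] 33.51282501220703 33.94451904296875 [315.6  81.1]
130 rim [633.6 280. ] 27.00926971435547 27.325382232666016 [318.5  90.5]
[573.9 232.  305. ]
150 rim [634.6 279.8] 29.27294921875 30.262922286987305 [457.9 224.6]
130 rim [634.5 280.1] 28.325658798217773 29.054214477539062 [459.2 222.8]
[574.  231.8 305.3]
55 (573.9, 231.5)
130 rim [583.8 240.7] 25.02739715576172 32.259925842285156 [315.9 149.4]
[574.1 231.7 305.6]
[574.1 231.5 305.9]
70 (517.4, 189.6)
130 rim [515.8 190.8] 27.852731704711914 29.31403923034668 [306.9 217.2]
[574.2 231.4 306.2]
130 rim [516.3 189.2] 29.19610023498535 30.295940399169922 [410.8 166.1]
[574.2 231.4 306.4]
85 (465.4, 137.6)
150 rim [465.3 137.5] 28.14850425720215 28.740480422973633 [317.7 290.1]
150 rim [465.3 137.5] 30.92627716064453 31.33749771118164 [317.6 289.9]
130 rim [465.2 137.4] 27.07172393798828 27.51355743408203 [317.5 290. ]
130 rim [465.2 137.4] 32.04713439941406 32.61847686767578 [317.6 290. ]
[574.2 231.3 306.5]
130 rim [465.4 137.2] 28.53443717956543 29.722686767578125 [390.5 143. ]
130 rim [465.3 137.1] 29.96794891357422 31.464704513549805 [390.5 143. ]
[574.2 231.4 306.6]
```

View pics/f85.png

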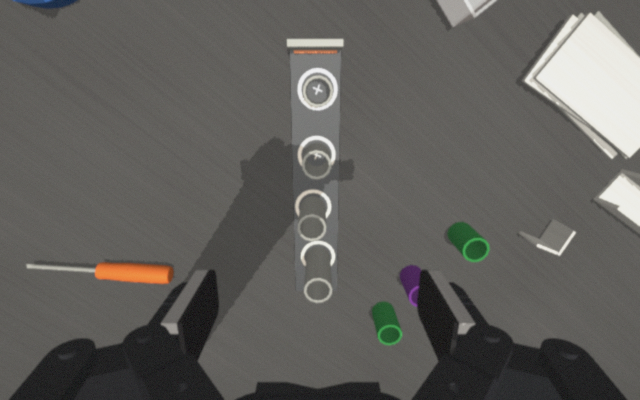

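View pics/fs85.png

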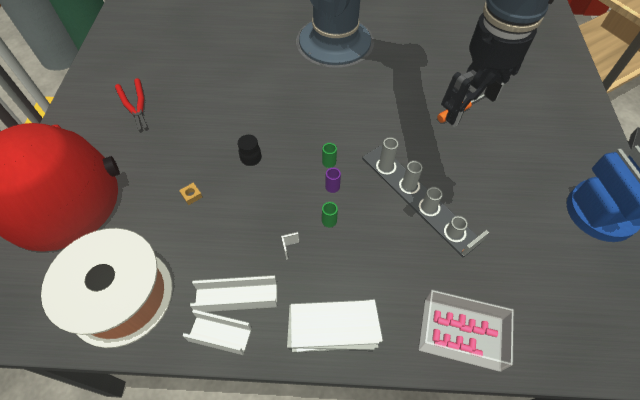

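The final views show all four posts upright inside their rings in descending order toward the stop. In the wrist view D is at (318,290), C at (312,228), B at (316,164) and A at (318,90). The jar is still at (249,150). I'm handing the job in.

```bash
python3 -c "
from cell import ctrl
print(ctrl.hand_in(), ctrl.get_state()['time'])"
```

```text
the job is handed in; nothing more can be done
the job is handed in; nothing more can be done
```

All four posts are standing upright on their ring marks in order of height: A on mark 1 by the stop, then B, C, and D on mark 4. I handed the job in at about 30 s of the 128 s allowed, with the gripper open and clear of everything.

- **Centring:** in the last checks the rims of A, C and D were within about 2 mm of their marks: D about 0.2–0.5 mm, C about 1–2 mm, A about 1–1.5 mm. The wrist camera sat at the high end for A and C.
- **Post B:** the final rim check found no usable fit for B, only a false contour about 13 mm away in the wrist view and nothing in the scene view. I relied on two earlier checks instead: about 0.3 mm off just before release, and about 1 mm off in the scene camera afterwards. The final pictures show it inside its ring.
- **Camera disagreement:** the side camera put D about 2 mm off after it was placed, while the other two had it within about 0.5 mm. The stated calibration error is about 2 mm. I didn't use the side camera to check A, B or C.
- **Jar:** it still stands at the same pixels in the scene view as at the start, and the green and purple look-alikes were not touched.

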